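# Slide a carved sample onto the bench scale

## Task

In the woodcarving workshop three carved sample blocks lie on the plywood feed board. Slide the one whose grooves run lengthwise off the board, down the small step and onto the steel scale pan for weighing, so that it lies flat and square about midway between the step and the pan's robot-side edge. Keep it level and low as it crosses the step, without lifting it clear into the air or letting it tip, and leave the other two blocks where they are.

Things in the scene. Friction and masses are not known exactly. Their poses are not given: they have to be found in the camera images.
- station: Fixed feed board and bench scale, side by side. Origin: on the table, under the step, mid-width. x points from scale to board (roughly away from the robot), y along the step, z up. Plywood board: x 0 to 130 mm, y -180 to 180, top 36 mm above the table. Flat, unmoving steel pan: x -165 to -5 mm, y -180 to 180, top at 28 mm, so a step of 8 mm down. Readout pod 26 mm high at y 170 to 245.
- channel_center (a point): The block to slide: centre (half-way up) of a loose pale-wood block, 90 mm long (its x), 50 wide (y), 35 high (z), about 0.12 kg, flat on the board, its length across the step within 10 degrees. Two grooves 10 mm wide, 14 deep run along its whole top between three long ribs. Plain long sides to grip. In any of three places along the board, about 115 mm apart.
- comb_center (a point): Bystander: centre of a loose block of the same wood and size (90 x 50 x 35 mm, long side along its x), with four grooves 10 mm wide running across its width. Leave it.
- pocket_center (a point): Bystander: centre of a loose block of the same wood and size (90 x 50 x 35 mm, long side along its x), with three rectangular pockets in a row sunk in its top. Leave it.

How it is judged:
On the way:
1. the lengthwise-grooved block straddles the step, its centre within 30 mm of the step line, low and level (within 15 degrees) (x of channel_center in the frame of station between -0.03 and 0.03 m and z of channel_center in the frame of station below 0.0655 m and angle between channel_center's own z axis and vertical below 0.26 rad), for 0.05 s.
At the end, for the whole second after the job is handed in: The lengthwise-grooved block rests flat on the steel pan, wholly on it: its centre within 25 mm of midway between the pan's step-side and robot-side edges, its long side square to the step within 15 degrees, not overhanging the pan's ends; the other two blocks lie within 15 mm of where they began (x of channel_center in the frame of station between -0.11 and -0.06 m and y of channel_center in the frame of station between -0.15 and 0.15 m and z of channel_center in the frame of station between 0.0415 and 0.0495 m and angle between channel_center's own z axis and vertical below 0.08 rad and angle between the x axis of channel_center and the x axis of station, either way round below 0.26 rad and distance of each of comb_center, pocket_center from where it was at the start of the episode below 0.015 m); the robot touches nothing.
It fails at once if the block is lifted: its centre rises more than 15 mm above its resting height on the board (z of channel_center in the frame of station above 0.0685 m).
It fails at once if the block tips more than 17 degrees (angle between channel_center's own z axis and vertical above 0.3 rad).
It fails at once if one of the other two blocks is moved by more than 15 mm (distance of any of comb_center, pocket_center from where it was at the start of the episode above 0.015 m).
It also fails if it takes over 48 s, if anything falls off the work surface, if the arm or the gripper's body presses on something with over 40 N, if the wrist force passes 120 N, or if a joint passes its speed limit or range.

## Robot

A 7-joint arm with a two-finger parallel gripper is mounted at the origin on the work surface. World frame = base frame: x ahead of the robot, y to its left, z up, the work surface at z = 0. Lengths are in m, angles in rad, forces in N, time in s.
With the tool pointing down it reaches from about 0.35 to 0.775 m from the base axis. Payload 3.1 kg.
Tool frame: the origin (TCP) lies on the front face of the gripper's body, between the roots of the fingers; the fingertips stand 73 mm ahead of it and the grasp point (between the pads) lies 54 mm ahead of it (ctrl.finger_overhang is the distance from the TCP to the fingertips, in m); z points along the fingers, y is the line along which they close (so a half turn about z gives the same grasp; the last joint's range is limited). The gripper opens to 85 mm and grips with 20 to 120 N. Pads are 22 mm wide; open, the fingers measure 114 mm over their backs; the gripper's body (76 mm by 85 mm) begins 54 mm behind the grasp point. The pads swing forward as they close: fully open they stand 13 mm farther back than shut.
Start: joints at [-1.39, 0.311, 0.014, 1.512, -0.004, 1.319, -0.027], TCP at [0.121, 0.536, 0.304] pointing down, gripper open.
Joint ranges: [-2.7, 2.7], [-0.3, 1.91], [-1.27, 1.3], [0.12, 2.57], [-1.44, 4.58], [0.2, 2.03], [-3.05, 3.05]. Speed limits (rad/s): [2.79, 2.79, 3.14, 3.14, 3.14, 3.14, 3.14].

## Interface

Orientations are given as a unit quaternion [x, y, z, w].
In Python, from cell import ctrl, eyes gives the robot as it stands. The module is installed in compiled form; this text tells all that it offers.
- The arm moves only by the shell command python3 -m handwheel 'ROWS' [OPENING]. ROWS is a JSON object of lists of equal length, an entry for each row: "slide": the shift along the world's x, y, z in m, a list of three; "turn": the turn, a rotation vector about the world's x, y, z in rad, a list of three. A call has 1 to 12 rows; each row shifts and turns the commanded pose from where the row before left it; what a row does not reach is not made up. A row lasts 1/12 s, in which the tool goes at most 41.7 mm and 7.16 degrees, less where a joint would pass 70% of its speed; a pose out of reach is approached as far as the arm can. A call with a gripper value outside its range is refused whole. OPENING is the finger opening in m, from 0 to 0.0854, set as the call begins (- or left out, the last holds). The fingers move at their own pace and stop on an object; the grip force is fixed at half the most. Time passes only in rows, so rows that do not move let the fingers close. It gives the time, the measured TCP pose, the force, the opening and the grip force at its end, in the units of the state.
- ctrl.get_obs(): the state, without advancing time (a new reading comes with each control period).
- eyes.camera(name): name is "scene" or "top" or "wrist"; returns a dict with "img" (384x512x3 uint8, red, green, blue), "fx", "fy", "cx", "cy" (pixels), "rvec" (rotation vector, rad) and "tvec" (3), from world to camera coordinates, as OpenCV has them; the wrist camera has in their place "hand_eye" (4x4, takes a point from camera to tool coordinates, whose origin is the TCP and whose axes are the flange's). Camera axes: x right, y down, z forward; pixel columns grow to the right and rows downward; lengths in m; the calibration is good to about 2 mm. A picture is of the moment at which its call begins: read the wrist's pose just before it. There is no depth.
- ctrl.sign_off(): hands the job in; it is judged then, once.
The state is a dict: "time_s": time; "joints": joint angles; "dq": joint speeds; "effort": joint torques, N m; "position": TCP position; "ee_rot": TCP orientation; "contact_force": force on the tool from outside, world axes, zero at the start; "wrist_torque": the same for the moment, N m; "finger_gap": finger opening in m; "grasp_force": force on a finger pad.
Only numpy, scipy, OpenCV 4.12 (cv2) and the standard library are available. Lean on these libraries where they do the work, as an engineer would, in place of code of your own. Each camera call takes 0.05 s, during which the arm holds its last target. There are 200 camera calls.

## Working session

There is one attempt and no reset: what is moved stays moved. The work goes in short steps, Python scripts to look and compute and a shell command to move; the robot and the scene stay as the last step left them, time stands still between calls to the robot, and variables do not carry over. Pictures are saved under pics/ and viewed, at most 10 in all, crops included, and the job is handed in when it is done.

```bash
mkdir -p pics; python3 - <<'E'
from cell import ctrl, eyes
import cv2,numpy as np
o=ctrl.get_obs();print(o['position'],o['ee_rot'],o['time_s'])
for n in('top','scene'):
    c=eyes.camera(n);cv2.imwrite(f'pics/{n}0.png',c['img'][:,:,::-1]);print(n,c['fx'],c['cx'],c['cy'],c['rvec'],c['tvec'])
    np.save(f'{n}.npy',c,allow_pickle=True)
a=cv2.imread('pics/top0.png');cv2.imwrite('pics/top0b.png',cv2.resize(a,(800,600)))
E
```

```text
[0.12139859 0.53586222 0.30280542] [ 1.11149137e-01  9.93803033e-01 -1.18074991e-03 -8.63319167e-05] 0.0
top 490.72146096006094 249.83154763956742 193.05786343176328 [ 2.10113293 -2.0989817   0.16414508] [0.04188893 0.61346383 0.67830438]
scene 461.0207925715853 243.2087772700549 193.24271099064694 [ 1.94128449  1.71154149 -0.55558467] [-0.10445781 -0.456114    1.22614261]
```

View pics/top0b.png

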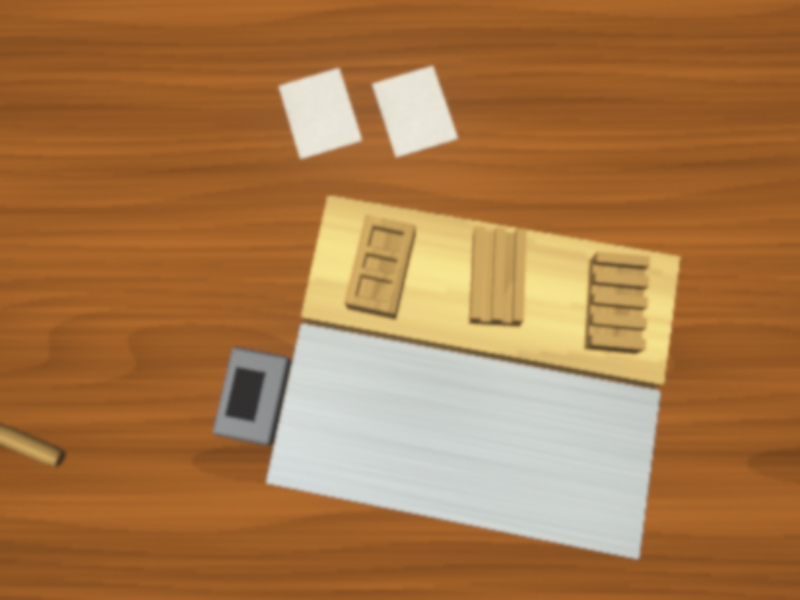

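View pics/scene0.png

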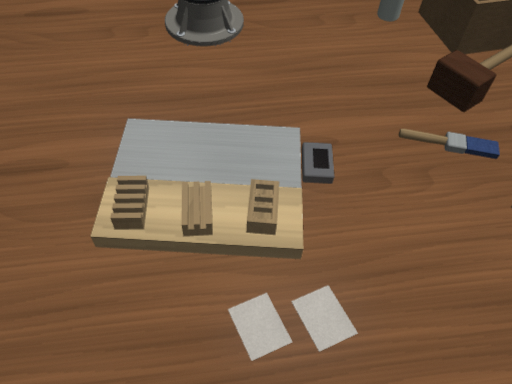

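The top view shows three blocks on the board. The pocket block is at left (380,265 in the enlarged view), the lengthwise-grooved block is in the middle (497,277), and the comb block is at right (618,302). The pan corners are near (302,322), (268,484), (639,558) and (660,390).

```bash
cat > h.py <<'E'
import numpy as np,cv2
def ray(c,px,z):
    R=cv2.Rodrigues(np.array(c['rvec'],float))[0];t=np.array(c['tvec'],float)
    K=np.array([[c['fx'],0,c['cx']],[0,c['fy'],c['cy']],[0,0,1]])
    o=-R.T@t; out=[]
    for p in np.atleast_2d(px):
        d=R.T@np.linalg.inv(K)@np.array([p[0],p[1],1]); out.append(o+d*(z-o[2])/d[2])
    return np.array(out)
def station(c):
    hsv=cv2.cvtColor(c['img'],cv2.COLOR_RGB2HSV)
    m=((hsv[...,1]<50)&(hsv[...,2]>150)).astype(np.uint8); m[:125]=0
    k=max(cv2.findContours(m,0,1)[0],key=cv2.contourArea)
    return k
E
python3 - <<'E'
from h import *
c=np.load('top.npy',allow_pickle=True).item()
print('cam',ray(c,[c['cx'],c['cy']],0)[0], -cv2.Rodrigues(np.array(c['rvec']))[0].T@np.array(c['tvec']))
k=station(c); w=ray(c,k[:,0,:],0.028)[:,:2].astype(np.float32)
r=cv2.minAreaRect(w);print('pan',r);print(cv2.boxPoints(r))
hsv=cv2.cvtColor(c['img'],cv2.COLOR_RGB2HSV)
b=np.array([[328,196],[680,256],[664,384],[302,320]])/1.5625
w=ray(c,b,.036);print('board',w, np.linalg.norm(np.diff(w,axis=0),axis=1))
bm=np.zeros(hsv.shape[:2],np.uint8);cv2.fillPoly(bm,[b.astype(int)],1);bm=cv2.erode(bm,np.ones((7,7)))
m=((hsv[...,2]<198)&(bm>0)).astype(np.uint8)
for k in cv2.findContours(m,0,1)[0]:
    if cv2.contourArea(k)<300: continue
    print(cv2.contourArea(k),cv2.minAreaRect(k), cv2.minAreaRect(ray(c,k[:,0,:],.071)[:,:2].astype(np.float32)))
x=c['img'][115:250,190:430,::-1]; y=m[115:250,190:430]*255
cv2.imwrite('pics/crop.png',cv2.resize(np.vstack([x,cv2.merge([y]*3)]),None,fx=2.2,fy=2.2))
E
```

```text
cam [0.62558931 0.04502643 0.        ] [0.46935395 0.01281174 0.78595936]
pan ((0.48679476976394653, -0.027078300714492798), (0.36010584235191345, 0.16039717197418213), 79.24356842041016)
[[ 0.37440127 -0.18899977]
 [ 0.53198016 -0.2189354 ]
 [ 0.59918827  0.13484317]
 [ 0.44160938  0.1647788 ]]
board [[ 0.7295403   0.10836605  0.036     ]
 [ 0.66386199 -0.24450092  0.036     ]
 [ 0.53675637 -0.22070401  0.036     ]
 [ 0.60002836  0.13171484  0.036     ]] [0.3589272  0.12931408 0.35805361]
1198.0 ((393.83355712890625, 194.2469482421875), (38.5610237121582, 62.5693244934082), 4.236394882202148) ((0.6093479990959167, -0.1696818470954895), (0.056028176099061966, 0.09334342181682587), 83.49824523925781)
604.5 ((317.0, 177.5), (34.0, 61.0), 0.0) ((0.6353530883789062, -0.05690929666161537), (0.049809593707323074, 0.09312094748020172), 89.90097045898438)
1069.0 ((243.4438018798828, 171.4101104736328), (34.028743743896484, 61.16178894042969), 12.994616508483887) ((0.6449325680732727, 0.051624223589897156), (0.05083627253770828, 0.09341726452112198), 77.37294006347656)
```

View pics/crop.png

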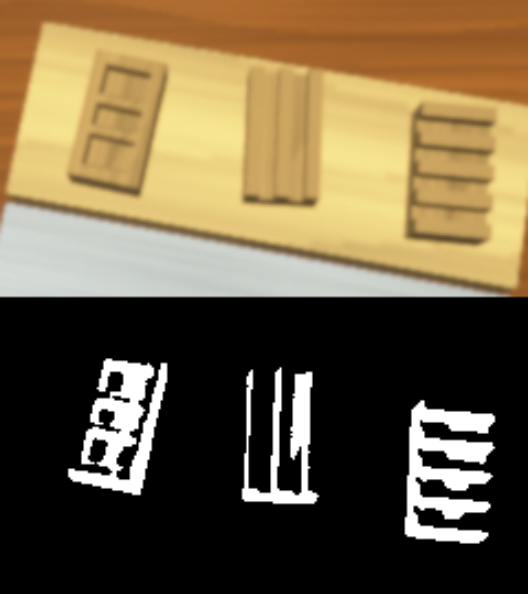

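The crop shows the channel block's top face with corners near (250,66), (323,70), (319,194) and (247,190) in crop pixels. The near end face and the left side are slightly visible. The pan measures 360x160 mm, which matches the given size.

```bash
python3 - <<'E'
from h import *
from cell import ctrl
c=np.load('top.npy',allow_pickle=True).item()
p=np.array([[250,66],[323,70],[319,194],[247,190]])/2.2+[190,115]
w=ray(c,p,.071)[:,:2];print(w,w.mean(0)); e=w-np.roll(w,-1,0);print(np.linalg.norm(e,axis=1))
for d in (w[0]-w[3],w[1]-w[2]):print(np.degrees(np.arctan2(d[1],d[0])))
print('finger',ctrl.finger_overhang,'target', w.mean(0)-[.1214,.5359])
# near end bottom & left/right via edge profile on a middle row
g=cv2.cvtColor(c['img'],cv2.COLOR_RGB2GRAY)
for r in(155,175,195):print(r,g[r,296:342])
print(g[138:216,313])
E
```

```text
[[ 0.68518571 -0.03879166]
 [ 0.68198803 -0.08846505]
 [ 0.59592588 -0.08327927]
 [ 0.59875159 -0.03537442]] [ 0.6404628 -0.0614776]
[0.04977621 0.08621825 0.04798812 0.08650164]
-2.2640494136815823
-3.448257268080378
finger 0.0726 target [ 0.5190628 -0.5973776]
155 [208 208 207 207 204 192 166 153 161 168 169 170 169 170 171 172 170 168
 165 157 152 158 166 169 169 169 168 165 160 159 160 159 154 144 151 163
 168 169 169 171 177 186 192 194 195 197]
175 [224 224 225 223 213 183 158 161 169 170 171 170 170 173 173 171 168 167
 163 154 156 166 169 170 170 169 163 158 154 154 155 151 142 146 159 167
 169 170 171 183 201 212 216 216 216 215]
195 [213 213 211 202 178 159 162 168 170 170 170 171 173 174 172 169 167 162
 153 156 165 168 169 168 169 168 166 167 168 168 166 154 145 154 165 168
 169 169 175 189 205 211 213 214 214 214]
[115 115 116 121 143 174 192 194 189 182 176 170 169 168 169 169 168 168
 168 167 168 168 167 167 167 167 167 168 166 167 167 167 168 168 168 168
 168 167 168 167 167 166 165 166 166 166 165 165 164 163 163 162 162 162
 162 162 162 162 163 162 163 163 162 162 161 157 147 125 102 119 168 202
 210 210 210 208 207 205]
```

```bash
python3 -m handwheel '{"slide":[[0.026,-0.03,0],[0.026,-0.03,0],[0.026,-0.03,0],[0.026,-0.03,0],[0.026,-0.03,0],[0.026,-0.03,0],[0.026,-0.03,0],[0.026,-0.03,0],[0.026,-0.03,0],[0.026,-0.03,0],[0.026,-0.03,0],[0.026,-0.03,0]],"turn":[[0,0,0.0144],[0,0,0.0144],[0,0,0.0144],[0,0,0.0144],[0,0,0.0144],[0,0,0.0144],[0,0,0.0144],[0,0,0.0144],[0,0,0.0144],[0,0,0.0144],[0,0,0.0144],[0,0,0.0144]]}' 0.0854
```

```text
time_s: 1.1
position: [0.4341, 0.1747, 0.3037]
ee_rot: [0.024, 1.0, 0.0, -0.0]
contact_force: [0.5, 0.8, 0.3]
finger_gap: 0.0853
grasp_force: 0.0
```

```bash
python3 -m handwheel '{"slide":[[0.0227,-0.0261,-0.01],[0.0227,-0.0261,-0.01],[0.0227,-0.0261,-0.01],[0.0227,-0.0261,-0.01],[0.0227,-0.0261,-0.01],[0.0227,-0.0261,-0.01],[0.0227,-0.0261,-0.01],[0.0227,-0.0261,-0.01],[0.0227,-0.0261,-0.01],[0,0,0],[0,0,0]],"turn":[[0,0,0],[0,0,0],[0,0,0],[0,0,0],[0,0,0],[0,0,0],[0,0,0],[0,0,0],[0,0,0],[0,0,0],[0,0,0]]}'
python3 - <<'E'
from h import *
from cell import ctrl,eyes
o=ctrl.get_obs();print(o['position'],o['ee_rot'])
c=eyes.camera('wrist');np.save('wrist.npy',c,allow_pickle=True);cv2.imwrite('pics/w1.png',c['img'][:,:,::-1]);print(c['hand_eye'],c['fx'])
E
```

```text
time_s: 2.02
position: [0.6373, -0.0615, 0.2116]
ee_rot: [0.027, 1.0, -0.001, -0.002]
contact_force: [-0.3, 0.4, 0.1]
finger_gap: 0.0855
grasp_force: 0.0
[ 0.6372962  -0.06147922  0.21159391] [ 2.73015033e-02  9.99624804e-01 -9.90924696e-04 -1.97403579e-03]
[[-5.80791683e-04 -9.58607112e-01 -2.84731569e-01  7.23701312e-02]
 [ 9.99999552e-01 -7.69686008e-04  5.51519665e-04  9.68730628e-05]
 [-7.47844578e-04 -2.84731121e-01  9.58607130e-01 -7.03820820e-02]
 [ 0.00000000e+00  0.00000000e+00  0.00000000e+00  1.00000000e+00]] 307.0638567620437
```

View pics/w1.png

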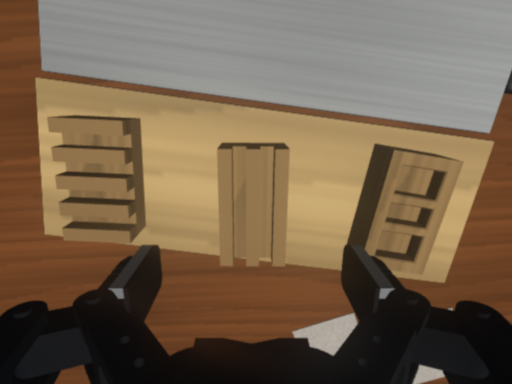

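The wrist view shows the channel block centred between the fingers. Its top corners are at about (219,149), (288,149), (286,266) and (220,266).

```bash
python3 - <<'E'
from h import *
from scipy.spatial.transform import Rotation as Ro
from cell import ctrl
c=np.load('wrist.npy',allow_pickle=True).item();o=ctrl.get_obs()
T=np.eye(4);T[:3,:3]=Ro.from_quat(o['ee_rot']).as_matrix();T[:3,3]=o['position'];T=np.linalg.inv(T@c['hand_eye'])
c['rvec']=cv2.Rodrigues(T[:3,:3])[0];c['tvec']=T[:3,3]
w=ray(c,[[219,149],[288,149],[286,266],[220,266]],.071)[:,:2];print(w,w.mean(0),np.linalg.norm(w-np.roll(w,-1,0),axis=1))
d=(w[2]+w[3]-w[0]-w[1]);print(np.degrees(np.arctan2(d[1],d[0])))
E
```

```text
[[ 0.59475492 -0.07876957]
 [ 0.59724611 -0.03115337]
 [ 0.68782366 -0.03435518]
 [ 0.68513468 -0.08538843]] [ 0.64123984 -0.05741664] [0.04768132 0.09063412 0.05110405 0.0906218 ]
-3.106429769715644
```

```bash
python3 -m handwheel '{"slide":[[0.001,0.001,-0.0166],[0.001,0.001,-0.0166],[0,0.0005,-0.0166],[0,0,-0.0166],[0,0,-0.0166],[0,0,-0.0166],[0,0,0],[0,0,0]],"turn":[[0,0,0],[0,0,0],[0,0,0],[0,0,0],[0,0,0],[0,0,0],[0,0,0],[0,0,0]]}'
python3 -m handwheel '{"slide":[[0,0,0],[0,0,0],[0,0,0],[0,0,0],[0,0,0],[0,0,0],[0,0,0],[0,0,0],[0,0,0],[0,0,0]],"turn":[[0,0,0],[0,0,0],[0,0,0],[0,0,0],[0,0,0],[0,0,0],[0,0,0],[0,0,0],[0,0,0],[0,0,0]]}' 0.04
```

```text
time_s: 2.73
position: [0.639, -0.0537, 0.1141]
ee_rot: [0.024, 1.0, 0.001, -0.001]
contact_force: [0.2, -0.8, -0.3]
finger_gap: 0.0855
grasp_force: 0.0
time_s: 3.57
position: [0.641, -0.0564, 0.1164]
ee_rot: [0.025, 1.0, -0.0, 0.002]
contact_force: [0.2, -0.1, 5.8]
finger_gap: 0.0488
grasp_force: 65.4
```

```bash
python3 -m handwheel '{"slide":[[0,0,0.001],[-0.0098,0.0019,0],[-0.0098,0.0019,0],[-0.0098,0.0019,0],[-0.0098,0.0019,0],[-0.0098,0.0019,0],[-0.0098,0.0019,0],[-0.0098,0.0019,0],[0,0,0],[0,0,0]],"turn":[[0,0,0],[0,0,-0.019],[0,0,-0.019],[0,0,-0.019],[0,0,-0.019],[0,0,-0.019],[0,0,-0.019],[0,0,-0.019],[0,0,0],[0,0,0]]}'
python3 - <<'E'
from h import *
from cell import ctrl,eyes
o=ctrl.get_obs();print(o['position'],o['grasp_force'])
c=eyes.camera('scene');cv2.imwrite('pics/s2.png',cv2.resize(c['img'][90:270,70:350,::-1],None,fx=2.5,fy=2.5))
E
```

```text
time_s: 4.4
position: [0.5707, -0.0424, 0.1163]
ee_rot: [0.091, 0.996, 0.0, -0.0]
contact_force: [-2.4, 0.9, 8.5]
finger_gap: 0.0491
grasp_force: 65.7
[ 0.57074278 -0.0424224   0.11634146] 65.71117356419563
```

View pics/s2.png

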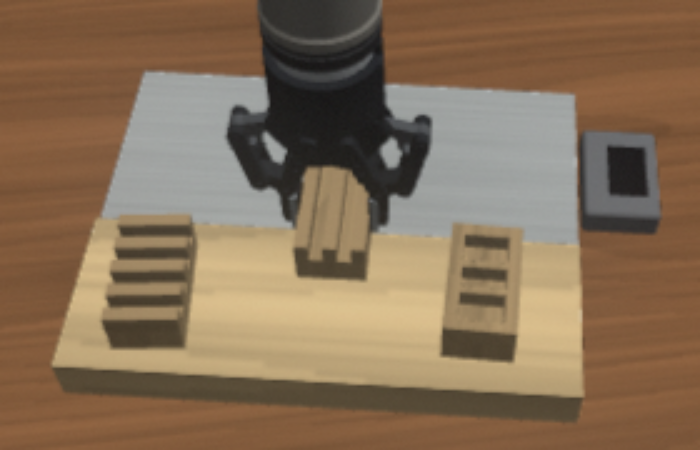

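The block straddles the step (330,215), flat and square, and the bystanders have not moved. Next I'll ease the downward press and continue.

```bash
python3 -m handwheel '{"slide":[[0,0,0.002],[-0.0098,0.0019,0],[-0.0098,0.0019,0],[-0.0098,0.0019,0],[-0.0098,0.0019,0],[-0.0098,0.0019,0],[-0.0098,0.0019,0],[-0.0098,0.0019,0],[0,0,0],[0,0,0],[0,0,0]],"turn":[[0,0,0],[0,0,0],[0,0,0],[0,0,0],[0,0,0],[0,0,0],[0,0,0],[0,0,0],[0,0,0],[0,0,0],[0,0,0]]}'
```

```text
time_s: 5.37
position: [0.5032, -0.0294, 0.1172]
ee_rot: [0.091, 0.996, -0.0, 0.0]
contact_force: [-0.3, -0.1, -2.2]
finger_gap: 0.0492
grasp_force: 64.6
```

```bash
python3 -m handwheel '{"slide":[[0,0,-0.002],[0,0,-0.002],[0,0,-0.002],[0,0,-0.001],[0,0,-0.001],[0,0,0],[0,0,0],[0,0,0]],"turn":[[0,0,0],[0,0,0],[0,0,0],[0,0,0],[0,0,0],[0,0,0],[0,0,0],[0,0,0]]}'
```

```text
time_s: 6.03
position: [0.5027, -0.0294, 0.1094]
ee_rot: [0.091, 0.996, 0.0, 0.0]
contact_force: [-0.5, 0.3, -0.2]
finger_gap: 0.049
grasp_force: 64.6
```

```bash
python3 -m handwheel '{"slide":[[0,0,-0.001],[0,0,-0.001],[-0.0074,0.0014,0],[-0.0074,0.0014,0],[0,0,0],[0,0,0],[0,0,0]],"turn":[[0,0,0],[0,0,0],[0,0,0],[0,0,0],[0,0,0],[0,0,0],[0,0,0]]}'
```

```text
time_s: 6.62
position: [0.488, -0.0266, 0.1083]
ee_rot: [0.091, 0.996, 0.0, 0.001]
contact_force: [-0.8, -0.2, 7.3]
finger_gap: 0.0486
grasp_force: 65.6
```

Contact with the pan, at the expected height and position. I'll release and retreat upward.

```bash
python3 -m handwheel '{"slide":[[0,0,0],[0,0,0],[0,0,0],[0,0,0],[0,0,0],[0,0,0],[0,0,0],[0,0,0]],"turn":[[0,0,0],[0,0,0],[0,0,0],[0,0,0],[0,0,0],[0,0,0],[0,0,0],[0,0,0]]}' 0.0854
python3 -m handwheel '{"slide":[[0,0,0.01],[0,0,0.02],[0,0,0.025],[0,0,0.025],[0,0,0.025],[0,0,0.02],[0,0,0.02],[0,0,0.02],[0,0,0],[0,0,0]],"turn":[[0,0,0],[0,0,0],[0,0,0],[0,0,0],[0,0,0],[0,0,0],[0,0,0],[0,0,0],[0,0,0],[0,0,0]]}'
python3 - <<'E'
from h import *
from scipy.spatial.transform import Rotation as Ro
from cell import ctrl,eyes
o=ctrl.get_obs();c=eyes.camera('wrist')
T=np.eye(4);T[:3,:3]=Ro.from_quat(o['ee_rot']).as_matrix();T[:3,3]=o['position'];T=np.linalg.inv(T@c['hand_eye'])
c['rvec']=cv2.Rodrigues(T[:3,:3])[0];c['tvec']=T[:3,3];np.save('wrist2.npy',c,allow_pickle=True)
cv2.imwrite('pics/w3.png',c['img'][:,:,::-1])
E
```

```text
time_s: 7.28
position: [0.4877, -0.0266, 0.1072]
ee_rot: [0.091, 0.996, -0.0, -0.0]
contact_force: [0.9, 0.4, 0.8]
finger_gap: 0.0854
grasp_force: 0.0
time_s: 8.12
position: [0.4884, -0.0268, 0.2739]
ee_rot: [0.091, 0.996, 0.0, 0.002]
contact_force: [-0.6, -0.5, -0.8]
finger_gap: 0.0853
grasp_force: 0.0
```

View pics/w3.png

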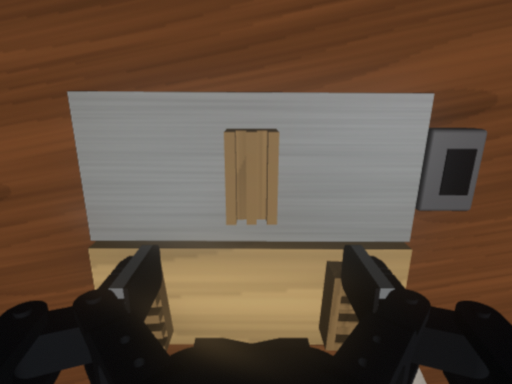

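The block lies flat and square on the pan, with top corners at about (225,131), (279,131), (277,224) and (227,224). The pan edges are at rows 93 and 241. I'll check the position and hand in if it is good.

```bash
python3 - <<'E'
from h import *
from cell import ctrl
c=np.load('wrist2.npy',allow_pickle=True).item()
w=ray(c,[[225,131],[279,131],[277,224],[227,224]],.063)[:,:2]
p=ray(c,[[69,93],[432,94],[412,241],[91,241]],.028)[:,:2]
u=np.array([.982,-.187]);print(w.mean(0),np.linalg.norm(w-np.roll(w,-1,0),axis=1),w@u,p@u)
x=(w.mean(0)-p.mean(0))@u;print('off mid',x)
if abs(x)<.012: print(ctrl.sign_off())
E
```

```text
[ 0.48733128 -0.02522361] [0.04865965 0.09025904 0.04928479 0.09022888] [0.43827521 0.43806681 0.52829048 0.52847203] [0.40561972 0.4049528  0.56286269 0.56415213]
off mid -0.0011207016104186178
the job is handed in; nothing more can be done
None
```

The lengthwise-grooved block lies flat and square on the scale pan, about 1 mm from midway by the last wrist image; the other two blocks looked undisturbed, though I did not re-measure them, and the job is handed in.

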